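Make up two chair-repair kits

ROBOT

A 7-joint arm with a two-finger parallel gripper is mounted at the origin on the work surface. World frame = base frame: x ahead of the robot, y to its left, z up, the work surface at z = 0. Lengths are in m, angles in rad, forces in N, time in s.
With the tool pointing down it reaches from about 0.425 to 0.875 m from the base axis. Payload 4.7 kg.
Tool frame: the origin (TCP) lies midway between the tips of the shut fingers; the grasp point (between the pads) lies 19 mm behind it; z points along the fingers, y is the direction in which the jaws open and shut (so a half turn about z gives the same grasp; the last joint's range is limited). The gripper opens to 87 mm and grips with 3 to 60 N. Pads are 19 mm wide; open, the fingers measure 117 mm over their backs; the gripper's body (75 mm by 190 mm) begins 51 mm behind the grasp point.
Start: joints at [-1.15, 0.321, -0.07, 1.45, 0.023, 1.371, -0.057], TCP at [0.257, 0.597, 0.223] pointing down, gripper open.
Joint ranges: [-2.86, 2.86], [-0.3, 2.09], [-1.38, 1.24], [0.06, 2.45], [-1.56, 4.7], [0.09, 2.05], [-2.69, 2.69]. Speed limits (rad/s): [2.57, 2.57, 3.14, 3.14, 3.14, 3.14, 3.14].

INTERFACE

Orientations are given as a rotation vector (axis times angle).
In Python, from bench import get_state, eyes, job gives the robot as it stands. The module is installed in compiled form; this text tells all that it offers.
- The arm moves only by the shell command python3 -m jog 'ROWS' [FORCE]. ROWS is JSON, a list that holds one entry, the list of rows, each a list of 5 numbers: the opening, from 0 (shut) to 1 (fully open), then the shift along the tool's x, y, z in units of 40 mm (1.0 is 40 mm), then the turn about the tool's z in units of 5 degrees (1.0 is 5 degrees). In form: [[[jaw, dx, dy, dz, turn], ...]]. A call has 1 to 10 rows; each row shifts and turns the commanded pose from where the row before left it, along the tool's axes as they then stand; what a row does not reach is not made up. A row lasts 1/8 s, in which the tool goes at most 62.5 mm and 10.7 degrees, less where a joint would pass 70% of its speed; a pose out of reach is approached as far as the arm can. A call is refused whole if a number of a shift passes 1 or a number of a turn 1, either way. A call with a gripper value outside its range is refused whole. The fingers move at their own pace and stop on an object; FORCE is the grip in N (left out, the last holds). Time passes only in rows, so rows that do not move let the fingers close. It gives the time, the measured TCP pose, the force and the opening at its end, in the units of the state.
- get_state(): the state, without advancing time (a new reading comes with each control period).
- eyes.get_image(name): name is "side" or "top" or "wrist"; returns (picture, depth): 400x640x3 uint8, red, green, blue; 400x640 float32, m along the optical axis (not along the pixel's ray), 0 where there is no reading.
- eyes.camera_params(name): a dict with "camera_matrix" (3x3 intrinsics, pixels), "k1" (the pictures are not rectified: a ray, as slopes to the right and down, at radius r is drawn at 1 + k1 r^2 times it, then the intrinsics apply), "pose" (4x4, takes a point from camera to world coordinates); the wrist camera has in their place "mount" (4x4, takes a point from camera to tool coordinates, whose origin is the TCP and whose axes are the flange's). Camera axes: x right, y down, z forward; pixel columns grow to the right and rows downward; lengths in m; the calibration is good to about 2 mm. A picture is of the moment at which its call begins: read the wrist's pose just before it. camera_params takes no time and is no camera call.
- job.close_job(): hands the job in, once; it reports no verdict.
The state is a dict: "time": time; "joint_positions": joint angles; "qd": joint speeds; "joint_torque": joint torques, N m; "position": TCP position; "tool_rot": TCP orientation; "ft_force": force on the tool from outside, world axes, zero at the start; "torque": the same for the moment, N m; "grip_width": opening from 0.0 (shut) to 1.0 (fully open).
Only numpy, scipy, OpenCV 4.12 (cv2) and the standard library are available. Lean on these libraries where they do the work, as an engineer would, in place of code of your own. Each camera call takes 0.05 s, during which the arm holds its last target. There are 200 camera calls.

TASK

Make up two chair-repair kits from the stock standing on and around the green mat. In the blue tray stand the white glue bottle on the black pad and the wooden corner block in the bare bay; in the yellow tray stand the amber stain jar on the black pad and the cork sanding block in the bare bay. Set each thing down upright, flat on the tray's floor, and do not drop it in; leave the other things on the bench standing where they are.

Things in the scene. Friction and masses are not known exactly. Their poses are not given: they have to be found in the camera images.
- blue_tray: Blue tray fixed to the bench, any yaw, 168 x 86 mm, 22 mm high; walls 4 mm thick, floor 4 mm. A cross-wall of the same height makes two bays, 78 x 78 mm inside, centres 41 mm from the tray's middle: the +x one has a black pad on its floor (pad top level with the floor), the -x one is bare. Origin: middle of its underside, on the bench; x along its length to the pad bay, z up.
- yellow_tray: Yellow tray fixed to the bench, any yaw, 168 x 86 mm, 22 mm high; walls 4 mm thick, floor 4 mm. A cross-wall of the same height makes two bays, 78 x 78 mm inside, centres 41 mm from the tray's middle: the +x one has a black pad on its floor (pad top level with the floor), the -x one is bare. Origin: middle of its underside, on the bench; x along its length to the pad bay, z up.
- glue: White round glue bottle with a red band and an orange cone cap, standing upright on the bench; body 38 mm across and straight up to 54 mm, then a shoulder, 82 mm tall in all, 56 to 112 g. Origin: centre of its underside, z up. Goes to the pad bay of the blue tray.
- corner_block: Brown wooden corner block with dark screw holes in its top and sides, 54 x 32 mm and 50 mm tall, lying flat on the bench, 42 to 84 g. Origin: centre of its underside; x along the 54 mm side, y along the 32 mm side, z up. Goes to the bare bay of the blue tray.
- stain_jar: Amber glass jar with a black lid, 46 mm across and 57 mm tall, straight-sided all the way up, standing upright on the bench; origin: centre of its underside, z up. 84 to 168 g. Goes to the pad bay of the yellow tray.
- sanding_block: Cork sanding block with a red sole, 60 x 38 mm and 48 mm tall, sole down on the bench, 28 to 56 g. Origin: centre of its underside; x along the 60 mm side, y along the 38 mm side, z up. Goes to the bare bay of the yellow tray.
- green_jar: Green glass jar with a white lid, 46 mm across and 57 mm tall, straight-sided all the way up, standing upright on the bench; origin: centre of its underside, z up. Not wanted in any kit: stays where it is.
- rubber_foot: Black rubber chair foot with a steel disc on top, 40 mm across at the bottom and 40 mm tall; origin: centre of its underside, z up. Not wanted in any kit: stays where it is.
- pencil_cup: Black plastic cup with pencils, 76 mm across and 65 mm tall (95 mm with the pencils), standing towards the far left of the bench; origin: centre of its underside. Stays where it is.
- screwdriver: Red-handled screwdriver lying towards the far right of the bench; its x axis runs along it from handle to tip. Stays where it is.
There are look-alikes about, which are no part of the job. There is more than one size of the yellow_tray; the job needs the middle-sized.

How it is judged:
By the outcome, as a careful person would: the job done as asked, in the order asked, and still so for the second after the job is handed in, with the robot touching nothing.
It also fails if it takes over 112 s, if anything falls off the work surface, if the arm or the gripper's body presses on something with over 40 N, if the wrist force passes 120 N, or if a joint passes its speed limit or range.

## Working session

There is one attempt and no reset: what is moved stays moved. The work goes in short steps, Python scripts to look and compute and a shell command to move; the robot and the scene stay as the last step left them, time stands still between calls to the robot, and variables do not carry over. Pictures are saved under pics/ and viewed, about 12 in all and at most 16, crops included, and the job is handed in when it is done.

```bash
mkdir -p pics
cat > h.py <<'E'
import numpy as np, cv2
from bench import get_state, eyes, job
from scipy.spatial.transform import Rotation as R
def cam(name):
    s=get_state(); p=eyes.camera_params(name)
    if 'pose' in p: T=np.array(p['pose'])
    else:
        W=np.eye(4); W[:3,:3]=R.from_rotvec(s['tool_rot']).as_matrix(); W[:3,3]=s['position']; T=W@np.array(p['mount'])
    im,d=eyes.get_image(name)
    return im,d,np.array(p['camera_matrix']),p['k1'],T
def und(K,k1,uv):
    uv=np.atleast_2d(np.asarray(uv,float)); return cv2.undistortPoints(uv.reshape(-1,1,2),K,np.array([k1,0,0,0.])).reshape(-1,2)
def onplane(c,uv,z):
    im,d,K,k1,T=c; n=und(K,k1,uv); r=np.c_[n,np.ones(len(n))]@T[:3,:3].T; o=T[:3,3]
    return o+r*((z-o[2])/r[:,2])[:,None]
def cloud(c):
    im,d,K,k1,T=c; h,w=d.shape; u,v=np.meshgrid(np.arange(w),np.arange(h))
    n=und(K,k1,np.c_[u.ravel(),v.ravel()]); P=np.c_[n,np.ones(len(n))]*d.reshape(-1,1)
    return (P@T[:3,:3].T+T[:3,3]).reshape(h,w,3)
def save(im,f): cv2.imwrite('pics/'+f,im[:,:,::-1])
E
python3 - <<'E'
from h import *
for n in('top','side'):
    c=cam(n); save(c[0],n+'0.png'); np.savez(n+'0.npz',im=c[0],d=c[1],K=c[2],k1=c[3],T=c[4]); print(n,c[2][0,0],c[3],c[4].round(3).tolist(),(c[1]>0).mean())
s=get_state(); print(s); print(eyes.camera_params('wrist'))
E
```

```text
top 514.7104106737986 0.013011556254278066 [[-0.018, -0.979, 0.201, 0.249], [-1.0, 0.018, -0.003, -0.091], [-0.001, -0.201, -0.98, 1.247], [0.0, 0.0, 0.0, 1.0]] 0.9960390625
side 432.01359436813016 0.03762730183694776 [[-0.987, -0.085, 0.14, 0.371], [-0.162, 0.614, -0.773, 0.677], [-0.02, -0.785, -0.619, 0.664], [0.0, 0.0, 0.0, 1.0]] 0.9960625
{'time': 0.1, 'joint_positions': array([-1.14989175,  0.32177527, -0.070047  ,  1.45154659,  0.0226063 ,
        1.37076784, -0.05688705]), 'qd': array([-0.00056951, -0.00157653,  0.00150638, -0.00244032,  0.00014061,
       -0.00116779, -0.0009513 ]), 'joint_torque': array([ 2.68180656e-04, -4.92569125e+01, -4.05537849e-01, -3.13399637e+01,
       -6.39991555e-02,  3.94773670e-02,  1.12851985e-04]), 'position': array([0.25706698, 0.59648198, 0.22155665]), 'tool_rot': array([-6.34552248e-01, -3.07659610e+00,  2.66132266e-03]), 'ft_force': array([-0.39615952,  0.61493596, -0.0483687 ]), 'torque': array([-0.02229381,  0.05499887,  0.0308223 ]), 'grip_width': 0.9990650914367536}
{'camera_matrix': array([[321.3764641 ,   0.        , 318.92108533],
       [  0.        , 321.3764641 , 198.71163089],
       [  0.        ,   0.        ,   1.        ]]), 'k1': -0.035481848317513845, 'mount': array([[ 2.14895749e-04, -9.55989799e-01, -2.93399825e-01,
         8.11925954e-02],
       [ 9.99999933e-01,  1.18519456e-04,  3.46259045e-04,
         1.29189093e-03],
       [-2.96246527e-04, -2.93399880e-01,  9.55989761e-01,
        -1.62484848e-01],
       [ 0.00000000e+00,  0.00000000e+00,  0.00000000e+00,
         1.00000000e+00]])}
```

View pics/top0.png

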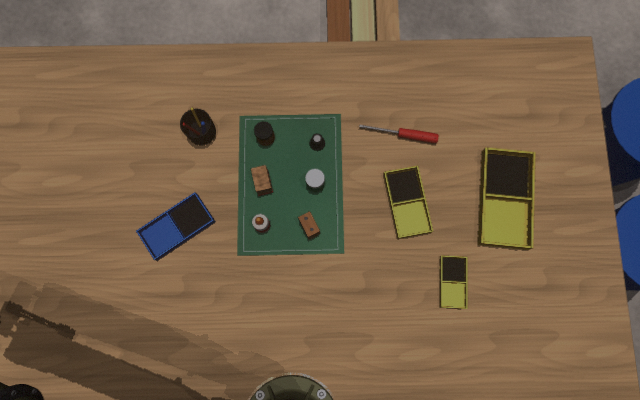

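View pics/side0.png

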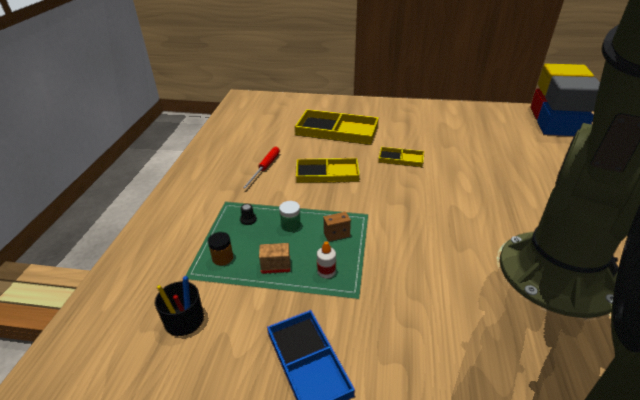

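The top view shows the amber jar (263,132), rubber foot (317,142), cork block (262,180), green jar (315,179), glue (260,222) and corner block (309,224). The blue tray is at (176,226) with its pad end to the upper right. Of the three yellow trays, the middle-sized one is at (408,202), pad end up. The side view agrees. Next I'll measure positions.

```bash
cat > m.py <<'E'
from h import *
z=np.load('top0.npz'); c=(z['im'],z['d'],z['K'],float(z['k1']),z['T'])
P=cloud(c); H=P[...,2]
print('bench z',np.median(H[300:340,300:420]))
for n,(u,v,h) in dict(stain=(263,130,.057),foot=(317,139,.04),sand=(261,178,.048),green=(315,178,.057),glue=(260,222,.054),corner=(309,224,.05)).items():
    m=np.zeros(H.shape,bool); m[v-22:v+23,u-22:u+23]=1
    q=m&(H>h-.010)
    k,l,st,ce=cv2.connectedComponentsWithStats(q.astype(np.uint8)); i=1+st[1:,4].argmax()
    vu=np.argwhere(l==i)[:,::-1]; p=onplane(c,vu,h)
    r=cv2.minAreaRect((p[:,:2]*1000).astype(np.float32)); b=cv2.boxPoints(r)
    e=b[1]-b[0]; f=b[2]-b[1]; L=e if np.hypot(*e)>np.hypot(*f) else f
    print(n,len(vu),'mean',p[:,:2].mean(0).round(4),'rect',np.round(r[0],1),np.round(r[1],1),'yaw long',round(np.degrees(np.arctan2(L[1],L[0])),1),'topz',np.percentile(H[l==i],[10,50,90]).round(4))
hsv=cv2.cvtColor(c[0],cv2.COLOR_RGB2HSV)
for n,(lo,hi),box in (('blue',((105,120,40),(125,255,255)),(125,180,230,275)),('yellow',((24,120,60),(36,255,255)),(375,155,440,245))):
    m=cv2.inRange(hsv,lo,hi); q=np.zeros_like(m); x0,y0,x1,y1=box; q[y0:y1,x0:x1]=m[y0:y1,x0:x1]
    vu=np.argwhere(q)[:,::-1]
    for nm,hh in(('rim',.022),):
        # only rim pixels, by height
        vr=np.array([a for a in vu if H[a[1],a[0]]>.015]); p=onplane(c,vr,hh)
        r=cv2.minAreaRect((p[:,:2]*1000).astype(np.float32)); b=cv2.boxPoints(r)
        e=b[1]-b[0]; f=b[2]-b[1]; L=e if np.hypot(*e)>np.hypot(*f) else f
        print(n,nm,len(vr),np.round(r[0],1),np.round(r[1],1),round(np.degrees(np.arctan2(L[1],L[0])),1))
    fl=q.astype(bool)&(H<.012); p=onplane(c,np.argwhere(fl)[:,::-1],.004); print('floor mean',np.median(p,0).round(4))
s=get_state(); print(R.from_rotvec(s['tool_rot']).as_matrix().round(3).tolist())
E
python3 m.py
```

```text
bench z -0.0003921198073523202
stain 277 mean [0.6842 0.0621] rect [685.   61.7] [46.3 43.8] yaw long 0.2 topz [0.0519 0.0556 0.0585]
foot 107 mean [ 0.6651 -0.0676] rect [664.3 -67.8] [27.1 28.4] yaw long -1.1 topz [0.0336 0.0384 0.0418]
sand 397 mean [0.566  0.0682] rect [565.5  68.1] [62.9 38.2] yaw long 13.2 topz [0.0434 0.0467 0.0501]
green 291 mean [ 0.562  -0.0615] rect [562.2 -60.8] [43.  44.4] yaw long -1.1 topz [0.0524 0.0557 0.0588]
glue 206 mean [0.4592 0.0685] rect [459.7  67.7] [37.6 35.8] yaw long 88.9 topz [0.0518 0.058  0.077 ]
corner 317 mean [ 0.4521 -0.0462] rect [451.9 -46.5] [55.7 31.6] yaw long 25.7 topz [0.0455 0.0489 0.0521]
blue rim 339 [460.  276.9] [ 85.2 167.1] -56.1
floor mean [0.4387 0.3146 0.004 ]
yellow rim 318 [ 509.5 -287.7] [166.7  85.2] 9.6
floor mean [ 0.4724 -0.2952  0.004 ]
[[-0.918, 0.396, -0.001], [0.396, 0.918, -0.002], [-0.0, -0.002, -1.0]]
```

Every size matches the spec, so these estimates are good. Working in the asked order, I'll turn the tool square to the world and move above the glue.

```bash
cat > where.py <<'E'
import sys; from h import *
s=get_state(); M=R.from_rotvec(s['tool_rot']).as_matrix(); p=s['position']
print('t',round(s['time'],2),'pos',p.round(4),'th',round(np.degrees(np.arctan2(M[1,0],M[0,0]))%360,2),'tiltz',M[:,2].round(3),'F',s['ft_force'].round(1),'w',round(s['grip_width']*87,1))
if len(sys.argv)>1:
    g=np.array([float(a) for a in sys.argv[1:4]]); print('units',((g-p)@M/.04).round(3))
E
python3 -m jog '[[[1,0,0,0,-1],[1,0,0,0,-1],[1,0,0,0,-1],[1,0,0,0,-1],[1,0,0,0,-0.66],[1,-0.3,-0.9,0,0],[1,-0.36,-0.94,0,0],[1,-0.36,-0.94,0,0],[1,-0.36,-0.94,0,0],[1,-0.36,-0.94,0,0]]]' 20
python3 -m jog '[[[1,-0.36,-0.94,0,0],[1,-0.36,-0.94,0,0],[1,-0.36,-0.94,0,0],[1,-0.36,-0.94,0,0],[1,-0.36,-0.94,0,0],[1,-0.36,-0.94,0,0],[1,-0.36,-0.94,0,0],[1,-0.3,-0.9,0,0],[1,0,0,0,0],[1,0,0,0,0]]]'
python3 where.py .4595 .068 .022
```

```text
time: 1.35
position: [0.3271, 0.409, 0.2222]
tool_rot: [-0.0, -3.141, 0.001]
ft_force: [0.4, 0.1, 1.0]
grip_width: 0.998
time: 2.6
position: [0.4391, 0.1119, 0.2223]
tool_rot: [0.0, -3.141, -0.001]
ft_force: [-0.4, -0.3, -0.2]
grip_width: 1.002
t 2.6 pos [0.4391 0.1119 0.2223] th 180.01 tiltz [-0.001  0.    -1.   ] F [-0.4 -0.3 -0.2] w 87.2
units [-0.512 -1.1    5.007]
```

```bash
python3 -m jog '[[[1,-0.51,-1,0,0],[1,0,-0.1,0,0],[1,0,0,0,0],[1,0,0,0,0]]]'
cat > near.py <<'E'
# near.py x y h : mean/rect of points near (x,y) at top height h, seen by wrist
import sys; from h import *
x,y,h=map(float,sys.argv[1:4]); c=cam('wrist'); P=cloud(c)
if len(sys.argv)>4: save(c[0],sys.argv[4])
q=(np.hypot(P[...,0]-x,P[...,1]-y)<.055)&(np.abs(P[...,2]-h)<.006)
p=P[q]; r=cv2.minAreaRect((p[:,:2]*1000).astype(np.float32)); b=cv2.boxPoints(r)
e=b[1]-b[0]; f=b[2]-b[1]; L=e if np.hypot(*e)>np.hypot(*f) else f
print('n',len(p),'rect',np.round(r[0],1),np.round(r[1],1),'yaw',round(np.degrees(np.arctan2(L[1],L[0])),1),'z',np.median(p[:,2]).round(4))
E
python3 near.py .4595 .068 .049 w1.png; python3 where.py .4595 .068 .022
```

```text
time: 3.1
position: [0.4594, 0.069, 0.2224]
tool_rot: [0.004, -3.141, -0.001]
ft_force: [0.0, 0.2, 0.3]
grip_width: 1.001
n 164 rect [462.6  69.4] [36.5 36.4] yaw 0.6 z 0.0534
t 3.15 pos [0.4595 0.0688 0.2225] th 180.13 tiltz [-0.  0. -1.] F [-0.5  0.1 -0.4] w 87.1
units [-1.000e-03 -2.100e-02  5.012e+00]
```

View pics/w1.png

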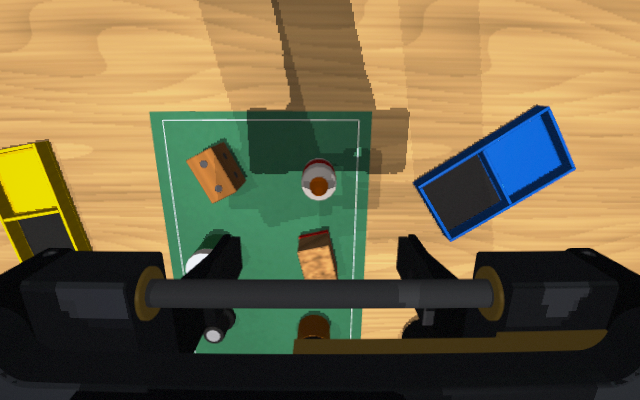

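The wrist view shows the glue centred between the jaws at (318,180), with the blue tray to the right and the blocks clear of the fingers. I'll descend and grasp.

```bash
python3 -m jog '[[[1,0,0,1,0],[1,0,0,1,0],[1,0,0,1,0],[1,0,0,1,0],[1,0,0,0.6,0],[1,0,0,0.4,0],[1,0,0,0,0],[1,0,0,0,0]]]' 20
python3 where.py
python3 -m jog '[[[0,0,0,0,0],[0,0,0,0,0],[0,0,0,0,0],[0,0,0,0,0],[0,0,0,0,0],[0,0,0,0,0],[0,0,0,0,0],[0,0,0,0,0]]]' 20
python3 -m jog '[[[0,0,0,-0.3,0],[0,0,0,-0.6,0],[0,0,0,-1,0],[0,0,0,-1,0],[0,0,0,0,0]]]'
python3 where.py .4829 .2429 .13
```

```text
time: 4.15
position: [0.4609, 0.0678, 0.0235]
tool_rot: [-0.0, 3.14, 0.001]
ft_force: [0.1, -0.1, 0.4]
grip_width: 1.002
t 4.15 pos [0.4609 0.0678 0.0235] th 180.01 tiltz [ 0.002  0.001 -1.   ] F [ 0.1 -0.1  0.4] w 87.2
time: 5.15
position: [0.46, 0.0674, 0.0226]
tool_rot: [0.0, 3.141, 0.0]
ft_force: [-0.5, 0.3, 0.3]
grip_width: 0.428
time: 5.78
position: [0.4626, 0.0678, 0.1425]
tool_rot: [0.001, 3.134, 0.004]
ft_force: [0.9, 0.1, -0.8]
grip_width: 0.428
t 5.78 pos [0.4626 0.0678 0.1425] th 179.98 tiltz [ 0.007  0.003 -1.   ] F [ 0.9  0.1 -0.8] w 37.2
units [-0.505  4.377  0.327]
```

```bash
python3 -m jog '[[[0,-0.05,0.4,0,0],[0,-0.1,0.8,0,0],[0,-0.1,0.8,0,0],[0,-0.1,0.8,0,0],[0,-0.1,0.8,0,0],[0,-0.06,0.5,0,0],[0,0,0.28,0,0],[0,0,0,0,0],[0,0,0,0,0]]]'
python3 where.py .4829 .2429 .026
python3 - <<'E'
from h import *
c=cam('wrist'); save(c[0],'w2.png')
im=c[0]; hsv=cv2.cvtColor(im,cv2.COLOR_RGB2HSV); P=cloud(c)
q=(cv2.inRange(hsv,(105,120,40),(125,255,255))>0)&(P[...,2]>.016)&(P[...,2]<.028)
p=P[q][:,:2]*1000; r=cv2.minAreaRect(p.astype(np.float32)); print(r, 'expect 460,277 168x86')
E
```

```text
time: 6.9
position: [0.4805, 0.2412, 0.1385]
tool_rot: [-0.003, -3.141, 0.001]
ft_force: [0.2, -0.4, -0.4]
grip_width: 0.43
t 6.9 pos [0.4805 0.2412 0.1385] th 179.9 tiltz [-0.    -0.001 -1.   ] F [ 0.2 -0.4 -0.4] w 37.4
units [-0.061  0.044  2.812]
((463.2687072753906, 279.4401550292969), (86.41895294189453, 167.5072479248047), 33.79257583618164) expect 460,277 168x86
```

View pics/w2.png

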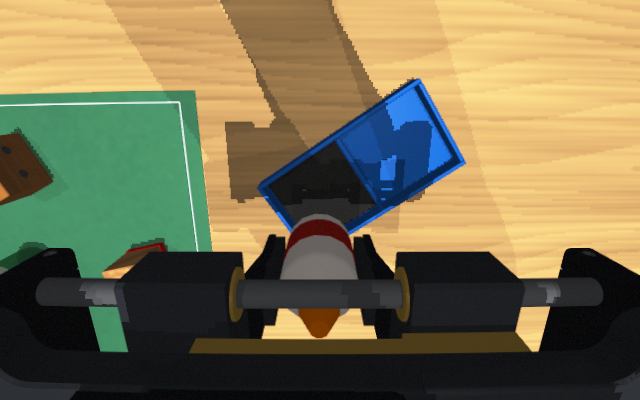

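The glue hangs straight over the pad bay at (320,190). I'll lower it slowly, open and retreat.

```bash
python3 -m jog '[[[0,-0.08,0.06,0.7,0],[0,0,0,0.7,0],[0,0,0,0.7,0],[0,0,0,0.3,0],[0,0,0,0.2,0],[0,0,0,0.1,0],[0,0,0,0.05,0],[0,0,0,0,0],[0,0,0,0,0]]]'
python3 where.py .484 .244 .0266
```

```text
time: 8.07
position: [0.4839, 0.2451, 0.029]
tool_rot: [0.0, 3.141, 0.001]
ft_force: [-0.5, 0.5, -1.3]
grip_width: 0.429
t 8.07 pos [0.4839 0.2451 0.029 ] th 180.0 tiltz [ 0.001  0.001 -1.   ] F [-0.5  0.5 -1.3] w 37.3
units [-0.003 -0.029  0.061]
```

```bash
for i in 1; do python3 -m jog '[[[0,0,0,0.03,0],[0,0,0,0,0],[0,0,0,0.02,0],[0,0,0,0,0],[0,0,0,0,0]]]'; done
python3 where.py .484 .244 .0266
```

```text
time: 8.7
position: [0.4836, 0.245, 0.0266]
tool_rot: [0.0, 3.141, 0.0]
ft_force: [0.1, 0.8, 0.3]
grip_width: 0.429
t 8.7 pos [0.4836 0.245  0.0266] th 180.0 tiltz [ 0.  0. -1.] F [0.1 0.8 0.3] w 37.3
units [-0.009 -0.025 -0.   ]
```

```bash
python3 -m jog '[[[0,0,0,0.02,0],[0,0,0,0,0],[0,0,0,0,0]]]'
python3 -m jog '[[[0.55,0,0,0,0],[0.6,0,0,0,0],[0.7,0,0,0,0],[0.8,0,0,0,0],[0.8,0,0,0,0],[0.8,0,0,-0.4,0],[0.8,0,0,-0.8,0],[0.8,0,0,-1,0],[0.8,0,0,-1,0],[0.8,0,0,-0.6,0]]]'
python3 where.py .4525 -.0455 .14
```

```text
time: 9.07
position: [0.4837, 0.245, 0.0265]
tool_rot: [0.0, 3.142, 0.0]
ft_force: [-1.1, -0.9, 4.8]
grip_width: 0.426
time: 10.32
position: [0.4846, 0.2454, 0.1815]
tool_rot: [0.0, 3.138, 0.004]
ft_force: [0.1, -0.2, -0.6]
grip_width: 0.799
t 10.32 pos [0.4846 0.2454 0.1815] th 179.98 tiltz [ 0.004  0.002 -1.   ] F [ 0.1 -0.2 -0.6] w 69.5
units [ 0.805 -7.275  1.017]
```

```bash
python3 -m jog '[[[0.9,0.05,-0.5,0,0],[0.9,0.1,-0.95,0,0],[0.9,0.12,-0.95,0,0],[0.9,0.12,-0.95,0,0],[0.9,0.12,-0.95,0,0],[0.9,0.12,-0.95,0,0],[0.9,0.1,-0.95,0,0],[0.9,0.07,-0.7,0,0],[0.9,0,-0.37,0,0],[0.9,0,0,0,-1]]]'
python3 -m jog '[[[0.9,0,0,0,-1],[0.9,0,0,0,-1],[0.9,0,0,0,-1],[0.9,0,0,0,-1],[0.9,0,0,0,-0.14],[0.9,0,0,0,0],[0.9,0,0,0,0]]]'
python3 near.py .452 -.046 .049 w3.png; python3 where.py .4525 -.0455 .022
```

```text
time: 11.58
position: [0.4508, -0.0473, 0.1773]
tool_rot: [0.136, -3.138, -0.001]
ft_force: [0.4, 0.2, 0.5]
grip_width: 0.902
time: 12.45
position: [0.4515, -0.0458, 0.1777]
tool_rot: [0.698, -3.063, -0.0]
ft_force: [0.6, 1.3, 0.5]
grip_width: 0.899
n 1894 rect [456.3 -46. ] [54.  31.7] yaw 26.4 z 0.0502
t 12.5 pos [ 0.4515 -0.0458  0.1777] th 205.66 tiltz [-0.  0. -1.] F [ 0.7 -0.5  0.7] w 78.1
units [-0.026 -0.004  3.893]
```

View pics/w3.png

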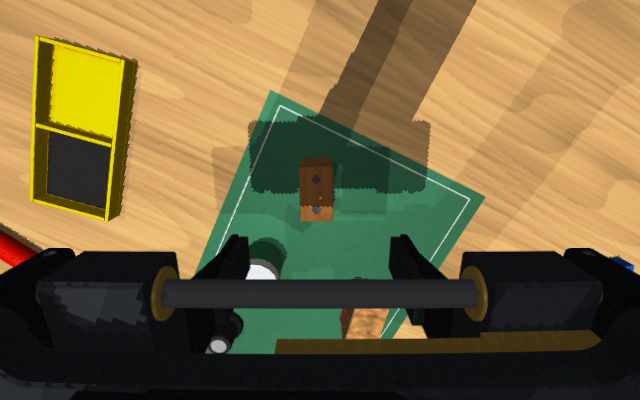

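The corner block is square between the jaws at (316,190). I'll descend and grasp it.

```bash
python3 -m jog '[[[0.9,-0.06,0,0.8,0],[0.9,0,0,1,0],[0.9,0,0,1,0],[0.9,0,0,0.6,0],[0.9,0,0,0.3,0],[0.9,0,0,0.19,0],[0,0,0,0,0],[0,0,0,0,0],[0,0,0,0,0],[0,0,0,0,0]]]' 20
python3 -m jog '[[[0,0,0,0,0],[0,0,0,0,0],[0,0,0,0,0],[0,0,0,0,0]]]'; python3 where.py
python3 -m jog '[[[0,0,0,-0.3,0],[0,0,0,-0.6,0],[0,0,0,-1,0],[0,0,0,-1,0],[0,0,0,-1,0],[0,0,0,0,1],[0,0,0,0,0.7],[0,0,0,0,0]]]'
python3 where.py .4385 .3120 .142
```

```text
time: 13.75
position: [0.454, -0.0447, 0.0226]
tool_rot: [-0.698, 3.062, 0.0]
ft_force: [-0.4, -0.0, 0.5]
grip_width: 0.532
time: 14.25
position: [0.4539, -0.0449, 0.0223]
tool_rot: [-0.698, 3.063, -0.0]
ft_force: [-1.2, 0.8, 3.0]
grip_width: 0.366
t 14.25 pos [ 0.4539 -0.0449  0.0223] th 205.69 tiltz [ 0. -0. -1.] F [-1.2  0.8  3. ] w 31.9
time: 15.25
position: [0.4536, -0.0449, 0.1786]
tool_rot: [-0.47, 3.106, 0.0]
ft_force: [0.7, -0.8, 0.2]
grip_width: 0.369
t 15.25 pos [ 0.4536 -0.0449  0.1786] th 197.23 tiltz [ 0.  0. -1.] F [ 0.7 -0.8  0.2] w 32.1
units [-2.282  8.633  0.918]
```

```bash
python3 -m jog '[[[0,0,0,0,-1],[0,0,0,0,-1],[0,0,0,0,-1],[0,0,0,0,-0.36],[0,-0.3,0.5,0,0],[0,-0.5,0.8,0,0],[0,-0.55,0.9,0,0],[0,-0.55,0.9,0,0],[0,-0.55,0.9,0,0],[0,-0.55,0.9,0,0]]]'
python3 -m jog '[[[0,-0.55,0.9,0,0],[0,-0.55,0.9,0,0],[0,-0.38,0.61,0,0],[0,-0.2,0.3,0,0],[0,0,0,0,0],[0,0,0,0,0]]]'
python3 where.py .4385 .3120 .0265
```

```text
time: 16.5
position: [0.4434, 0.1861, 0.1783]
tool_rot: [-0.918, 3.004, 0.0]
ft_force: [0.1, -0.1, -0.7]
grip_width: 0.367
time: 17.25
position: [0.4392, 0.3106, 0.1782]
tool_rot: [0.915, -3.005, 0.001]
ft_force: [-0.1, 0.5, -0.1]
grip_width: 0.373
t 17.25 pos [0.4392 0.3106 0.1782] th 213.88 tiltz [ 0.    -0.001 -1.   ] F [-0.1  0.5 -0.1] w 32.5
units [-0.007  0.043  3.791]
```

```bash
python3 -m jog '[[[0,0,0.04,0.8,0],[0,0,0,1,0],[0,0,0,0.8,0],[0,0,0,0.6,0],[0,0,0,0.3,0],[0,0,0,0.15,0],[0,0,0,0.08,0],[0,0,0,0,0],[0,0,0,0,0]]]'
python3 where.py .4385 .3120 .0265
python3 near.py .4385 .3120 .054 w4.png
```

```text
time: 18.38
position: [0.4382, 0.3139, 0.0297]
tool_rot: [-0.918, 3.003, 0.001]
ft_force: [0.7, -0.6, -0.8]
grip_width: 0.362
t 18.38 pos [0.4382 0.3139 0.0297] th 214.0 tiltz [ 0.001  0.001 -1.   ] F [ 0.7 -0.6 -0.8] w 31.5
units [ 0.022 -0.044  0.079]
n 5571 rect [439.3 316. ] [54.6 52.3] yaw 34.1 z 0.0575
```

View pics/w4.png

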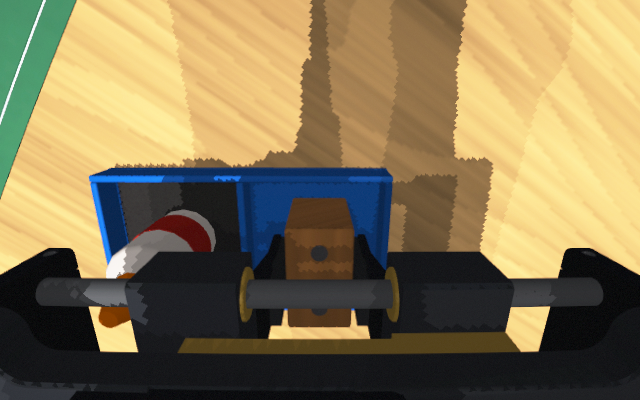

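The block is square and central in the bare bay at (318,250), and the glue stands beside it. I'll lower to contact.

```bash
python3 -m jog '[[[0,0,0,0.04,0],[0,0,0,0,0],[0,0,0,0.02,0],[0,0,0,0,0],[0,0,0,0,0]]]'
python3 -m jog '[[[0,0,0,0.015,0],[0,0,0,0,0],[0,0,0,0,0]]]'
```

```text
time: 19.05
position: [0.4379, 0.3136, 0.0266]
tool_rot: [-0.918, 3.004, 0.0]
ft_force: [0.3, 0.8, -1.2]
grip_width: 0.363
time: 19.42
position: [0.4379, 0.3136, 0.0263]
tool_rot: [-0.918, 3.004, 0.0]
ft_force: [-1.5, -1.9, 4.5]
grip_width: 0.364
```

```bash
python3 -m jog '[[[0.45,0,0,0,0],[0.5,0,0,0,0],[0.5,0,0,0,0],[0.5,0,0,0,0],[0.5,0,0,-0.4,0],[0.5,0,0,-0.8,0],[0.5,0,0,-1,0],[0.5,0,0,-1,0],[0.5,0,0,-0.6,0],[0.9,0,0,0,1]]]'
python3 -m jog '[[[0.9,0,0,0,1],[0.9,0,0,0,1],[0.9,0,0,0,1],[0.9,0,0,0,1],[0.9,0,0,0,1],[0.9,0,0,0,0.8],[0.9,0,0,0,0]]]'
python3 where.py .685 .062 .18
python3 - <<'E'
from h import *
c=cam('top'); save(cv2.resize(c[0][160:280,110:250],None,fx=4,fy=4),'t1.png')
E
```

```text
time: 20.68
position: [0.4394, 0.3146, 0.182]
tool_rot: [-0.781, 3.037, 0.005]
ft_force: [-0.3, 0.3, -0.8]
grip_width: 0.55
time: 21.55
position: [0.438, 0.3136, 0.1791]
tool_rot: [-0.001, 3.141, 0.001]
ft_force: [0.1, 0.9, 0.9]
grip_width: 0.9
t 21.55 pos [0.438  0.3136 0.1791] th 180.03 tiltz [ 0.001  0.001 -1.   ] F [0.1 0.9 0.9] w 78.3
units [-6.171 -6.295 -0.023]
```

View pics/t1.png

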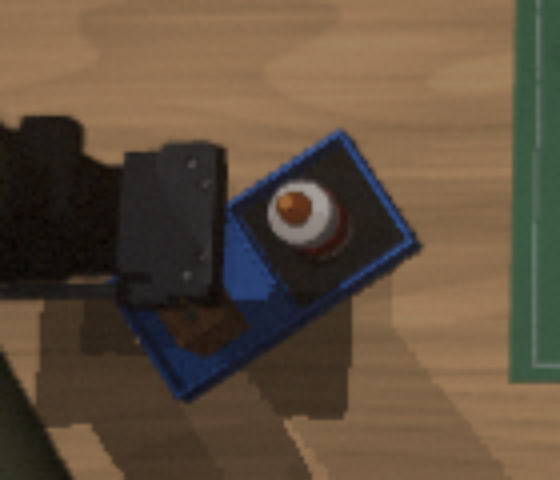

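Both blue-tray items look in place: glue upright on the pad (310,215), block in the bare bay (200,325). On to the stain jar.

```bash
python3 -m jog '[[[0.95,-0.4,-0.4,0,0],[0.95,-0.75,-0.75,0,0],[0.95,-0.75,-0.75,0,0],[0.95,-0.75,-0.75,0,0],[0.95,-0.75,-0.75,0,0],[0.95,-0.75,-0.75,0,0],[0.95,-0.75,-0.75,0,0],[0.95,-0.75,-0.8,0,0],[0.95,-0.4,-0.4,0,0],[0.95,-0.12,-0.2,0,0]]]'
python3 -m jog '[[[0.95,0,0,0,0],[0.95,0,0,0,0]]]'
python3 near.py .685 .062 .057 w5.png; python3 where.py .686 .063 .022
```

```text
time: 22.85
position: [0.6852, 0.0599, 0.178]
tool_rot: [0.002, 3.142, -0.001]
ft_force: [0.2, -0.1, -0.1]
grip_width: 0.949
time: 23.1
position: [0.684, 0.0632, 0.1781]
tool_rot: [0.003, -3.141, -0.002]
ft_force: [0.7, 0.4, 1.0]
grip_width: 0.948
n 1870 rect [689.4  63. ] [45.1 44.6] yaw 1.3 z 0.0572
t 23.15 pos [0.684  0.0633 0.1782] th 180.12 tiltz [-0.     0.001 -1.   ] F [ 0.3 -0.2  0.2] w 83.2
units [-0.05  -0.011  3.905]
```

View pics/w5.png

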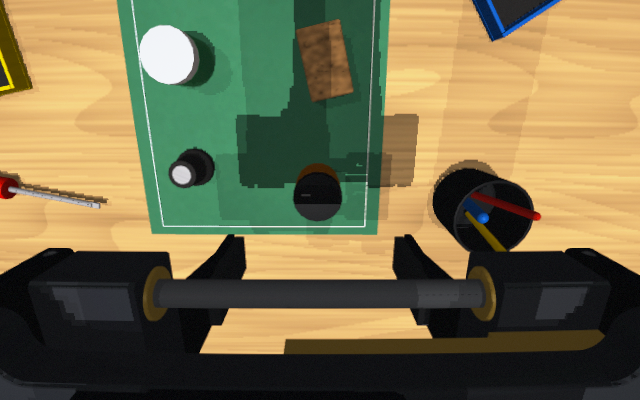

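The stain jar is at (317,192), but the pencil cup at (485,210) is close to where the wide gripper body would come down. I'll turn the gripper 60° before descending.

```bash
python3 -m jog '[[[0.95,-0.06,0,0,-1],[0.95,0,0,0,-1],[0.95,0,0,0,-1],[0.95,0,0,0,-1],[0.95,0,0,0,-1],[0.95,0,0,0,-1],[0.95,0,0,0,-1],[0.95,0,0,0,-1],[0.95,0,0,0,-1],[0.95,0,0,0,-1]]]'
python3 -m jog '[[[0.95,0,0,0,-1],[0.95,0,0,0,-1],[0.95,0,0,0,0],[0.95,0,0,0,0]]]'
python3 near.py .687 .063 .057; python3 where.py .687 .063 .022
python3 - <<'E'
from h import *
print(get_state()['joint_positions'].round(2))
z=np.load('top0.npz'); c=(z['im'],z['d'],z['K'],float(z['k1']),z['T']); P=cloud(c)[100:150,175:222]; p=P[P[...,2]>.05]
print('cup',p.min(0),p.max(0),np.median(p,0))
E
```

```text
time: 24.4
position: [0.6865, 0.063, 0.1782]
tool_rot: [-1.334, 2.844, 0.001]
ft_force: [-0.5, -0.2, 0.6]
grip_width: 0.952
time: 24.9
position: [0.6868, 0.0622, 0.1782]
tool_rot: [-1.57, 2.721, 0.0]
ft_force: [0.4, 0.2, 0.1]
grip_width: 0.954
n 1889 rect [689.6  62.7] [45.3 44.3] yaw 59.0 z 0.0573
t 24.95 pos [0.6869 0.062  0.1781] th 239.96 tiltz [ 0.  0. -1.] F [-0.4 -0.5 -0. ] w 82.6
units [-0.023  0.009  3.903]
[-0.31  0.43  0.25  1.41 -0.11  1.32  2.56]
cup [ 0.24854635 -0.09138063  0.05023432] [0.74080792 0.26405412 1.24731042] [0.69478085 0.2253185  0.06222836]
```

```bash
python3 -m jog '[[[0.95,0,0.02,0.8,0],[0.95,0,0,1,0],[0.95,0,0,1,0],[0.95,0,0,0.6,0],[0.95,0,0,0.3,0],[0.95,0,0,0.2,0],[0,0,0,0,0],[0,0,0,0,0],[0,0,0,0,0],[0,0,0,0,0]]]' 25
python3 -m jog '[[[0,0,0,0,0],[0,0,0,0,0],[0,0,0,0,0],[0,0,0,0,0]]]'; python3 where.py
python3 -m jog '[[[0,0,0,-0.3,0],[0,0,0,-0.6,0],[0,0,0,-1,0],[0,0,0,-1,0],[0,0,0,-1,0],[0,0,0,0,1],[0,0,0,0,1],[0,0,0,0,1],[0,0,0,0,1],[0,0,0,0,1]]]'
python3 -m jog '[[[0,0,0,0,1],[0,0,0,0,1],[0,0,0,0,1],[0,0,0,0,1],[0,0,0,0,1],[0,0,0,0,1],[0,0,0,0,1],[0,0,0,0,0]]]'
python3 where.py .5515 -.280 .142
```

```text
time: 26.2
position: [0.6867, 0.062, 0.0226]
tool_rot: [-1.57, 2.72, -0.001]
ft_force: [2.4, -0.7, -0.5]
grip_width: 0.582
time: 26.7
position: [0.6869, 0.0618, 0.0225]
tool_rot: [-1.57, 2.72, -0.001]
ft_force: [0.9, -0.9, 3.9]
grip_width: 0.523
t 26.7 pos [0.6869 0.0618 0.0225] th 239.99 tiltz [ 0.001  0.    -1.   ] F [ 0.9 -0.9  3.9] w 45.5
time: 27.95
position: [0.6855, 0.0622, 0.1777]
tool_rot: [0.94, -2.996, -0.001]
ft_force: [0.0, 1.3, -1.1]
grip_width: 0.523
time: 28.95
position: [0.6857, 0.0622, 0.1778]
tool_rot: [0.002, -3.14, -0.0]
ft_force: [0.1, 0.6, -0.5]
grip_width: 0.517
t 28.95 pos [0.6857 0.0622 0.1778] th 180.07 tiltz [-0.001  0.    -1.   ] F [ 0.1  0.6 -0.5] w 45.0
units [ 3.364 -8.552  0.897]
```

```bash
python3 -m jog '[[[0,0.18,-0.45,0,0],[0,0.36,-0.9,0,0],[0,0.36,-0.9,0,0],[0,0.36,-0.9,0,0],[0,0.36,-0.9,0,0],[0,0.36,-0.9,0,0],[0,0.36,-0.9,0,0],[0,0.36,-0.9,0,0],[0,0.36,-0.9,0,0],[0,0.2,-0.6,0,0]]]'
python3 -m jog '[[[0,0.1,-0.3,0,0],[0,0,0,0,0],[0,0,0,0,0]]]'
python3 where.py .5515 -.280 .0265
python3 - <<'E'
from h import *
c=cam('wrist'); save(c[0],'w6.png')
hsv=cv2.cvtColor(c[0],cv2.COLOR_RGB2HSV); P=cloud(c)
q=(cv2.inRange(hsv,(24,120,60),(36,255,255))>0)&(P[...,2]>.016)&(P[...,2]<.028)&(abs(P[...,0]-.51)<.11)&(abs(P[...,1]+.287)<.075)
p=P[q][:,:2]*1000; r=cv2.minAreaRect(p.astype(np.float32)); print(r, 'top said 509.5,-287.7')
E
```

```text
time: 30.2
position: [0.5531, -0.2718, 0.1783]
tool_rot: [-0.005, -3.141, 0.001]
ft_force: [0.2, -1.0, -1.2]
grip_width: 0.524
time: 30.58
position: [0.5524, -0.2785, 0.1778]
tool_rot: [-0.003, 3.141, 0.002]
ft_force: [0.2, -0.0, -0.8]
grip_width: 0.521
t 30.57 pos [ 0.5524 -0.2785  0.1778] th 180.11 tiltz [ 0.     0.001 -1.   ] F [ 0.2 -0.  -0.8] w 45.3
units [ 0.024 -0.041  3.783]
((512.821044921875, -287.732421875), (167.61349487304688, 85.79972839355469), 9.674651145935059) top said 509.5,-287.7
```

View pics/w6.png

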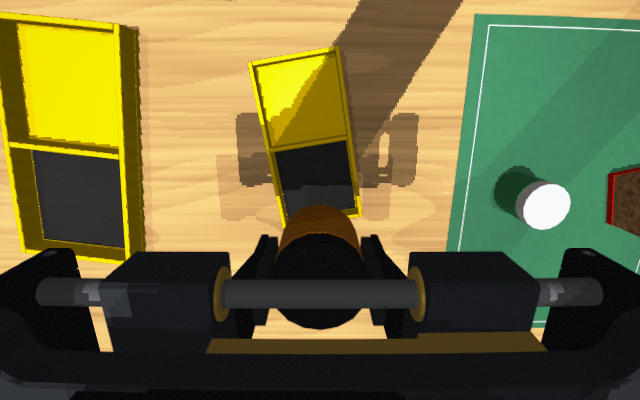

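The jar is over the pad bay of the middle tray, around (315,185). Lowering.

```bash
python3 -m jog '[[[0,0.02,-0.04,0.8,0],[0,0,0,1,0],[0,0,0,0.8,0],[0,0,0,0.6,0],[0,0,0,0.3,0],[0,0,0,0.15,0],[0,0,0,0.07,0],[0,0,0,0,0],[0,0,0,0,0]]]'
python3 where.py .5515 -.28 .0265
```

```text
time: 31.75
position: [0.5516, -0.2819, 0.0299]
tool_rot: [0.0, 3.14, -0.0]
ft_force: [0.1, -0.4, -1.5]
grip_width: 0.521
t 31.75 pos [ 0.5516 -0.2819  0.0299] th 179.99 tiltz [ 0.001 -0.    -1.   ] F [ 0.1 -0.4 -1.5] w 45.3
units [0.002 0.047 0.085]
```

```bash
python3 -m jog '[[[0,0,0.04,0.05,0],[0,0,0,0,0],[0,0,0,0.02,0],[0,0,0,0,0],[0,0,0,0,0]]]'
python3 -m jog '[[[0,0,0,0.015,0],[0,0,0,0,0],[0,0,0,0,0]]]'
```

```text
time: 32.38
position: [0.5511, -0.28, 0.0265]
tool_rot: [0.0, 3.141, 0.0]
ft_force: [-0.9, 0.4, 1.1]
grip_width: 0.522
time: 32.75
position: [0.5512, -0.28, 0.0265]
tool_rot: [0.0, 3.141, 0.001]
ft_force: [-1.9, 1.0, 4.7]
grip_width: 0.524
```

```bash
python3 -m jog '[[[0.6,0,0,0,0],[0.65,0,0,0,0],[0.7,0,0,0,0],[0.7,0,0,0,0],[0.7,0,0,-0.4,0],[0.7,0,0,-0.8,0],[0.7,0,0,-1,0],[0.7,0,0,-1,0],[0.9,0,0,-0.6,0],[0.9,0,0,0,0]]]'
python3 -m jog '[[[0.9,-0.02,0.5,0,0],[0.9,-0.05,0.95,0,0],[0.9,-0.05,0.95,0,0],[0.9,-0.05,0.95,0,0],[0.9,-0.05,0.95,0,0],[0.9,-0.05,0.95,0,0],[0.9,-0.05,0.95,0,0],[0.9,-0.05,0.95,0,0],[0.9,-0.05,0.95,0,0],[0.9,0,0.5,0,0]]]'
python3 -m jog '[[[0.9,0,0.1,0,-1],[0.9,0,0,0,-1],[0.9,0,0,0,-0.64],[0.9,0,0,0,0],[0.9,0,0,0,0]]]'
python3 near.py .567 .068 .048; python3 where.py .5675 .068 .022
```

```text
time: 34.0
position: [0.5525, -0.2811, 0.1812]
tool_rot: [0.001, 3.136, -0.003]
ft_force: [-0.3, 0.0, -1.0]
grip_width: 0.843
time: 35.25
position: [0.5672, 0.0664, 0.1769]
tool_rot: [0.004, -3.14, -0.0]
ft_force: [-0.7, -0.8, 0.1]
grip_width: 0.901
time: 35.88
position: [0.5678, 0.0673, 0.1776]
tool_rot: [0.358, -3.121, 0.0]
ft_force: [0.1, 0.8, 0.2]
grip_width: 0.897
n 2434 rect [571.2  69.2] [60.8 37.9] yaw 12.8 z 0.0482
t 35.92 pos [0.5678 0.0675 0.1776] th 193.12 tiltz [-0. -0. -1.] F [-0.6 -0.4  0.5] w 78.2
units [3.00e-03 1.50e-02 3.89e+00]
```

```bash
python3 -m jog '[[[0.9,-0.04,0.03,0.8,0],[0.9,0,0,1,0],[0.9,0,0,1,0],[0.9,0,0,0.6,0],[0.9,0,0,0.3,0],[0.9,0,0,0.19,0],[0,0,0,0,0],[0,0,0,0,0],[0,0,0,0,0],[0,0,0,0,0]]]' 15
python3 -m jog '[[[0,0,0,0,0],[0,0,0,0,0],[0,0,0,0,0],[0,0,0,0,0]]]'; python3 where.py
python3 -m jog '[[[0,0,0,-0.3,0],[0,0,0,-0.6,0],[0,0,0,-1,0],[0,0,0,-1,0],[0,0,0,-1,0],[0,0,0,0,0.72],[0,0,0,0,0],[0,0,0,0,0]]]'
python3 where.py .4708 -.2945 .17
```

```text
time: 37.17
position: [0.5695, 0.0696, 0.0227]
tool_rot: [-0.361, 3.12, 0.0]
ft_force: [0.3, -0.4, -0.7]
grip_width: 0.533
time: 37.67
position: [0.5694, 0.0695, 0.0224]
tool_rot: [-0.361, 3.12, 0.0]
ft_force: [-1.0, -0.7, 3.0]
grip_width: 0.435
t 37.67 pos [0.5694 0.0695 0.0224] th 193.19 tiltz [ 0.  0. -1.] F [-1.  -0.7  3. ] w 37.8
time: 38.67
position: [0.5686, 0.0695, 0.1777]
tool_rot: [0.264, -3.129, 0.0]
ft_force: [-0.5, -0.6, -0.7]
grip_width: 0.436
t 38.67 pos [0.5686 0.0695 0.1777] th 189.65 tiltz [-0.001 -0.    -1.   ] F [-0.5 -0.6 -0.7] w 37.9
units [ 3.937 -8.561  0.195]
```

```bash
python3 -m jog '[[[0,0.2,-0.4,0,0],[0,0.4,-0.86,0,0],[0,0.4,-0.86,0,0],[0,0.4,-0.86,0,0],[0,0.4,-0.86,0,0],[0,0.4,-0.86,0,0],[0,0.4,-0.86,0,0],[0,0.4,-0.86,0,0],[0,0.4,-0.86,0,0],[0,0.35,-0.8,0,0]]]'
python3 -m jog '[[[0,0.19,-0.48,0,0],[0,0,0,0,0],[0,0,0,0,0],[0,0,0,0,0]]]'
python3 where.py .4708 -.2945 .0265
python3 - <<'E'
from h import *
c=cam('wrist'); save(c[0],'w7.png')
E
```

```text
time: 39.92
position: [0.4732, -0.2766, 0.1779]
tool_rot: [0.26, -3.13, -0.0]
ft_force: [1.1, -0.7, 0.4]
grip_width: 0.439
time: 40.42
position: [0.4712, -0.2931, 0.178]
tool_rot: [-0.266, 3.13, 0.001]
ft_force: [-0.1, 0.1, -0.6]
grip_width: 0.438
t 40.42 pos [ 0.4712 -0.2931  0.178 ] th 189.71 tiltz [-0.     0.001 -1.   ] F [-0.1  0.1 -0.6] w 38.1
units [ 0.017 -0.036  3.788]
```

View pics/w7.png

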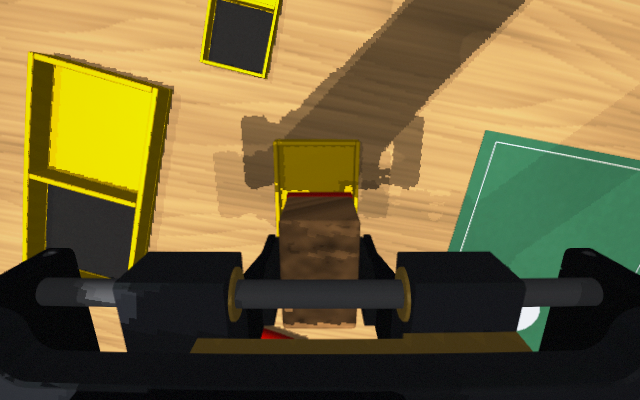

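The cork block, sole down, is square over the bare bay at (317,170). Lowering.

```bash
python3 -m jog '[[[0,0.02,0,0.8,0],[0,0,0,1,0],[0,0,0,0.8,0],[0,0,0,0.6,0],[0,0,0,0.3,0],[0,0,0,0.15,0],[0,0,0,0.07,0],[0,0,0,0,0],[0,0,0,0,0]]]'
python3 where.py .4708 -.2945 .0265
python3 -m jog '[[[0,0,0,0.04,0],[0,0,0,0,0],[0,0,0,0.02,0],[0,0,0,0,0],[0,0,0,0,0]]]'
```

```text
time: 41.6
position: [0.4706, -0.2948, 0.03]
tool_rot: [-0.263, 3.129, -0.001]
ft_force: [-0.6, -0.1, 0.1]
grip_width: 0.433
t 41.6 pos [ 0.4706 -0.2948  0.03  ] th 189.59 tiltz [ 0.001 -0.    -1.   ] F [-0.6 -0.1  0.1] w 37.7
units [-0.007  0.005  0.088]
time: 42.22
position: [0.47, -0.2945, 0.0269]
tool_rot: [0.263, -3.131, -0.0]
ft_force: [0.1, 1.0, -0.8]
grip_width: 0.434
```

```bash
python3 -m jog '[[[0,0,0,0.015,0],[0,0,0,0,0],[0,0,0,0,0]]]'
python3 -m jog '[[[0,0,0,0.01,0],[0,0,0,0,0],[0,0,0,0,0]]]'
```

```text
time: 42.6
position: [0.4701, -0.2946, 0.0264]
tool_rot: [-0.263, 3.13, -0.0]
ft_force: [-0.9, -0.4, 0.3]
grip_width: 0.437
time: 42.98
position: [0.4702, -0.2946, 0.0264]
tool_rot: [-0.263, 3.13, 0.0]
ft_force: [-1.4, 1.0, 5.8]
grip_width: 0.438
```

Contact made. I'll release, rise, swing back out of view, and check both trays.

```bash
python3 -m jog '[[[0.5,0,0,0,0],[0.55,0,0,0,0],[0.6,0,0,0,0],[0.6,0,0,0,0],[0.6,0,0,-0.4,0],[0.6,0,0,-0.8,0],[0.6,0,0,-1,0],[0.6,0,0,-1,0],[0.6,0,0,-1,0],[0.6,0,0,-0.5,0]]]'
python3 -m jog '[[[0.6,0,0.5,0,0],[0.6,0,0.9,0,0],[0.6,0,0.9,0,0],[0.6,0,0.9,0,0],[0.6,0,0.9,0,0],[0.6,0,0.9,0,0],[0.6,0,0.9,0,0],[0.6,0,0.5,0,0],[0.6,0,0,0,0],[0.6,0,0,0,0]]]'
python3 where.py
python3 - <<'E'
from h import *
for n in('top','side'):
    c=cam(n); P=cloud(c); H=P[...,2]; save(c[0][90:280,110:470] if n=='top' else c[0],n+'9.png')
    if n=='top': save(cv2.resize(c[0][90:280,110:460],None,fx=2.2,fy=2.2),'top9.png')
    for k,(x,y,h) in dict(glue=(.484,.245,.058),corner=(.4385,.3135,.054),stain=(.551,-.28,.061),sand=(.4705,-.2945,.052),green=(.562,-.061,.057),foot=(.665,-.0675,.04)).items():
        q=(np.hypot(P[...,0]-x,P[...,1]-y)<.04)&(abs(H-h)<.008)
        if q.sum()<20: print(n,k,'few'); continue
        p=onplane(c,np.argwhere(q)[:,::-1],h)
        r=cv2.minAreaRect((p[:,:2]*1000).astype(np.float32)); print(n,k,q.sum(),np.round(r[0],1),np.round(r[1],1),'z',np.percentile(H[q],[10,50,90]).round(4))
E
```

```text
time: 44.22
position: [0.4709, -0.2955, 0.2178]
tool_rot: [-0.261, 3.126, -0.003]
ft_force: [0.3, 0.5, -0.3]
grip_width: 0.6
time: 45.48
position: [0.4277, -0.0434, 0.2146]
tool_rot: [-0.26, 3.13, -0.001]
ft_force: [0.7, -1.3, -0.2]
grip_width: 0.601
t 45.48 pos [ 0.4277 -0.0434  0.2146] th 189.51 tiltz [ 0.001 -0.    -1.   ] F [ 0.7 -1.3 -0.2] w 52.2
top glue 144 [483.7 243.5] [38.  35.9] z [0.0544 0.0594 0.0637]
top corner 327 [434.9 312.7] [56.2 32.8] z [0.0495 0.053  0.0563]
top stain 292 [ 548.5 -278.1] [43.7 45.3] z [0.0569 0.0598 0.0625]
top sand 409 [ 467.7 -292.6] [60.5 38.7] z [0.0476 0.0508 0.0541]
top green few
top foot 91 [667.7 -68.1] [27.5 22.7] z [0.0359 0.039  0.0427]
side glue 277 [486.2 249.5] [35.3 39.1] z [0.0537 0.0597 0.0637]
side corner 767 [438.6 316.6] [56.3 35.9] z [0.0513 0.0536 0.0551]
side stain 165 [ 552.4 -271.5] [42.3 54.1] z [0.0557 0.0607 0.0622]
side sand 153 [ 480.8 -282.6] [40.  48.8] z [0.0475 0.0514 0.0535]
side green 251 [566.7 -57.4] [43.1 50.9] z [0.0523 0.057  0.0584]
side foot 102 [670.5 -64.4] [27.6 35.4] z [0.0348 0.04   0.0415]
```

View pics/top9.png

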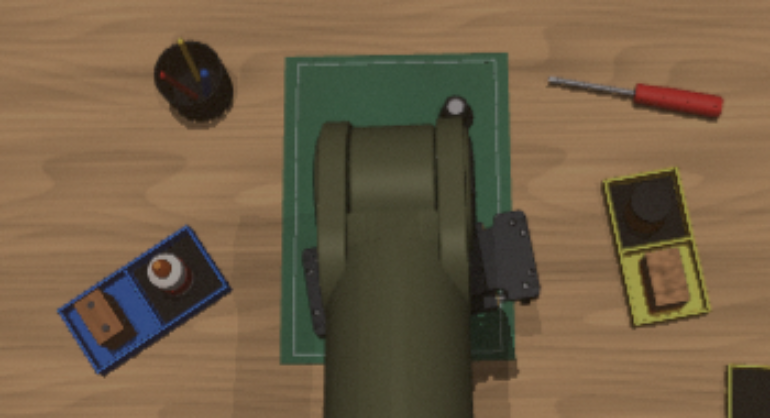

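View pics/side9.png

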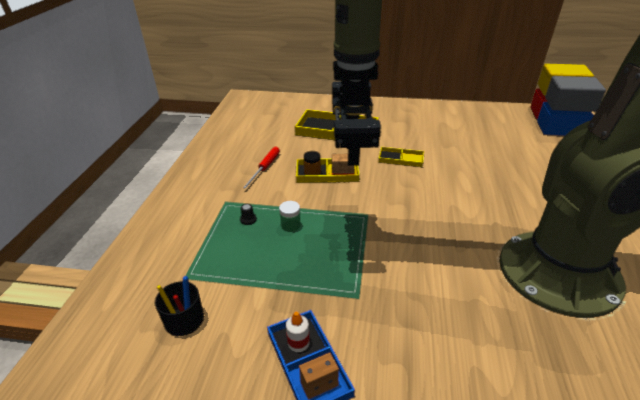

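All four items stand upright at floor level: glue on the pad and corner block bare-side in the blue tray, stain jar and cork block in the middle yellow tray. The green jar, foot, cup and screwdriver look unmoved, and the arm is clear of everything.

```bash
python3 -c "
from bench import job; print(job.close_job())"
```

```text
the job is handed in; nothing more can be done
None
```

I made up both kits in the order asked and handed the job in at about 46 s, well under the 112 s limit. The glue bottle and corner block are in the blue tray. The stain jar and cork sanding block are in the middle-sized yellow tray. I lowered each thing until the wrist read light contact (about 5 N), then released it.

- **Placing:** in the last top and side pictures all four stand upright in the right bays. Their top heights match standing on the 4 mm tray floor to within about 2 mm. In the top view each is within about 5 mm of its bay's centre.
- **Things to leave alone:** the rubber foot measured within about 3 mm of where it started. The pencil cup and screwdriver look unmoved in the pictures. The arm hid the green jar from the top camera, so I checked it only from the side, where it stands where it did.
- **Disagreements:** the wrist camera read 2–4 mm further out in x than the top camera, about what the calibration allows, so I aimed between the two. The side view put the cork block about 10 mm off, but it was partly hidden there, and the top view showed it centred.

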